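Set back the over-wound label roller

TASK

The knob of the large jar-label roller was wound on one or two clicks too far. Flip its pawl out of the ratchet wheel, turn the knob back until its pointer lines up with the mark on the housing (on the label-slot side), then flip the pawl back in so that it holds the wheel. Leave the small label roller as it is.

Things in the scene. Friction and masses are not known exactly. Their poses are not given: they have to be found in the camera images.
- roller: Large label roller, fixed: white housing 124 (x) x 136 (y) x 50 mm high; origin under its centre, label slot on its -x side. On top a ratchet wheel (84 mm, 12 teeth) with a black knob, axis at (-4, +16) mm; a black raised mark at (-54, +16) mm; a pawl beside the wheel on the -y side. A second roller of the same form, three quarters the size (93 x 102 x 34 mm), stands elsewhere: not that one.
- roller_knob_grip (a point): Centre of the grip bar of the large roller's knob, on the knob's axis, 96 mm above the worktop. The bar is 13 mm thick, about 46 mm long, from 78 to 110 mm above the worktop; it lies along the point's x axis and its pointed end, the pointer, is the -x end. To be gripped across its 13 mm.
- roller_knob (a joint): Knob angle (rad): 0 with the pointer on the mark (bar along the roller's x), growing clockwise seen from above (winding on); starts between 0.5 and 1.2. A click is 0.52 rad. Pawl in: it turns clockwise only (back no farther than to the next tooth). Pawl out: it turns both ways against slight friction (0.04 N m) and stays where it is left.
- roller_pawl_handle (a point): Centre of the pawl handle: black crossbar 30 mm long (along the roller's y), 12 mm thick, on a 58 mm arm that swings in the roller's x-z plane about a pivot at (+44, -50) mm, 72 mm above the worktop. Pawl in: leans 20 degrees to -x, bar 126 mm up, at x = +24 mm. Pawl out: leans 30 degrees to +x, bar 122 mm up, at x = +73 mm.
- roller_pawl (a joint): Pawl angle (rad): 0 to 0.17 in the teeth (it rides up and down on them), 0.87 fully out against its stop. Pushing the handle toward the roller's +x takes it out, toward -x puts it in. It tips over by its own weight at about 0.4 (push under 0.5 N) and stays on either side.
- small_roller_pointer (a point): Pointer end of the small roller's knob, 68 mm above the worktop; this knob is to be left alone.
- small_roller_pawl (a joint): Pawl angle of the small roller (rad): 0 to 0.17 in the teeth; it is to stay in.

How it is judged:
On the way, in this order (a step that is already met when the one before it is completed fails the run):
1. the pawl of the large roller is flipped out while the knob is still wound on (value of joint roller_pawl above 0.6 rad and value of joint roller_knob above 0.3 rad), for 0.2 s.
2. the knob is turned back to the mark (within 0.18 rad) with the pawl out (value of joint roller_pawl above 0.6 rad and value of joint roller_knob between -0.18 and 0.18 rad), for 0.2 s.
At the end, for the whole second after the job is handed in: the large roller's pointer is within 0.18 rad (10 degrees) of the mark, its pawl lies in the teeth (angle below 0.22 rad), and both are at rest (value of joint roller_knob between -0.18 and 0.18 rad and value of joint roller_pawl below 0.22 rad and velocity of joint roller_knob between -0.05 and 0.05 rad/s and velocity of joint roller_pawl between -0.1 and 0.1 rad/s); the robot touches nothing.
It fails at once if the small roller's knob is turned (its pointer moves more than 6 mm) (distance of small_roller_pointer from where it was at the start of the episode above 0.006 m).
It fails at once if the small roller's pawl is flipped out (value of joint small_roller_pawl above 0.4 rad).
It also fails if it takes over 58 s, if anything falls off the work surface, if the arm or the gripper's body presses on something with over 40 N, if the wrist force passes 120 N, or if a joint passes its speed limit or range.

ROBOT

A 6-joint arm with a two-finger parallel gripper is mounted at the origin on a cart in front of the work surface, level with it; the furniture and walls round the work are solid. World frame = base frame: x ahead of the robot, y to its left, z up, the work surface at z = 0. Lengths are in m, angles in rad, forces in N, time in s.
With the tool pointing down it reaches from about 0.25 to 0.8 m from the base axis. Payload 3.9 kg.
Tool frame: the origin (TCP) lies between the finger pads; the fingertips stand 8 mm ahead of it and the grasp point (between the pads) lies 11 mm behind it (tip_extent is the z of the fingertips in the tool frame, in m); z points along the fingers, y is the line along which they close (so a half turn about z gives the same grasp; the last joint's range is limited). The gripper opens to 85 mm and grips with 20 to 120 N. Pads are 22 mm wide; open, the fingers measure 114 mm over their backs; the gripper's body (76 mm by 85 mm) begins 54 mm behind the grasp point. The pads swing forward as they close: fully open they stand 13 mm farther back than shut.
Start: joints at [1.298, 0.26, -0.138, 1.173, 0, 1.571], TCP at [0.141, 0.506, 0.203] pointing down, gripper open.
Joint ranges: [-2.78, 2.78], [-0.83, 1.72], [-1.28, 1.37], [-1.9, 2.12], [-1.57, 1.48], [-3.14, 3.14]. Speed limits (rad/s): [2.57, 2.57, 3.14, 3.14, 3.14, 3.14].

INTERFACE

Orientations are given as a 3x3 rotation matrix whose columns are the frame's x, y, z axes.
In Python, from workcell import observe, camera, close_job, search_frame, masks_of, tip_extent gives the robot as it stands. The module is installed in compiled form; this text tells all that it offers.
- The arm moves only by the shell command python3 -m crank 'ROWS' [OPENING] [FORCE]. ROWS is JSON, a list that holds one entry, the list of rows, each a list of 4 numbers: the shift along the tool's x, y, z in cm, then the turn about the tool's z in rad. A call has 1 to 12 rows; each row is the pose to reach, as a shift and turn from the pose commanded when the call began, along the tool's axes at that moment; what a row does not reach only later rows make up. A row lasts 1/8 s, in which the tool goes at most 62.5 mm and 10.7 degrees, less where a joint would pass 70% of its speed; a pose out of reach is approached as far as the arm can. A call with a gripper value outside its range is refused whole. OPENING is the closure, from 0 (fully open) to 1 (shut), set as the call begins (- or left out, the last holds). The fingers move at their own pace and stop on an object; FORCE is the grip in N (left out, the last holds). Time passes only in rows, so rows that repeat a pose let the fingers close. It gives the time, the measured TCP pose, the force, the opening and the grip force at its end, in the units of the state.
- observe(): the state, without advancing time (a new reading comes with each control period).
- camera(name): name is "side" or "top" or "wrist"; returns a dict with "image" (384x512x3 uint8, red, green, blue), "K" (3x3 intrinsics, pixels), "cam_to_world" (4x4, takes a point from camera to world coordinates). Camera axes: x right, y up, looking along -z (the intrinsics and any distortion apply to the point x, -y, -z); pixel columns grow to the right and rows downward; lengths in m; the calibration is good to about 2 mm. A picture is of the moment at which its call begins. There is no depth.
- close_job(): hands the job in; it is judged then, once.
Trained networks look in a picture, given as the dict that the camera call returned (one of the last four; its "shot" number tells which), for a name from the list of things; names that differ only in an ending like _2 or _b are one class to them, and where a whole thing is asked for, a point or a joint stands for the part that bears it (a point fixed in the world has none). Each returns a list of dicts, best first, with "confidence" (0 to 1); they miss things now and then, are a little off and sometimes report something else, mostly with a low value. They report only what shows in the picture. A call takes as long as a camera call.
- search_frame(picture, thing): "extent" ([centre column, centre row, width, height] in pixels, round what is visible of it).
- masks_of(picture, thing): "region" (384x512 bool, what is visible of it) and "extent" ([centre column, centre row, width, height] in pixels, round what is visible of it).
The state is a dict: "time_s": time; "joints": joint angles; "qd": joint speeds; "joint_efforts": joint torques, N m; "eef_pos": TCP position; "orientation": TCP orientation; "force": force on the tool from outside, world axes, zero at the start; "ft_torque": the same for the moment, N m; "grip_width": opening from 0.0 (shut) to 1.0 (fully open); "gripper_force": force on a finger pad.
Only numpy, scipy, OpenCV 4.12 (cv2) and the standard library are available. Lean on these libraries where they do the work, as an engineer would, in place of code of your own. Each camera call takes 0.05 s, during which the arm holds its last target. There are 200 camera calls.

## Working session

There is one attempt and no reset: what is moved stays moved. The work goes in short steps, Python scripts to look and compute and a shell command to move; the robot and the scene stay as the last step left them, time stands still between calls to the robot, and variables do not carry over. Pictures are saved under pics/ and viewed, at most 10 in all, crops included, and the job is handed in when it is done.

```bash
mkdir -p pics
cat > h.py <<'E'
import numpy as np,cv2
from workcell import *
def ray(c,u,v):
    K=c["K"];M=c["cam_to_world"];d=M[:3,:3]@np.array([(u-K[0,2])/K[0,0],-(v-K[1,2])/K[1,1],-1]);return M[:3,3],d
def atz(c,u,v,z):
    o,d=ray(c,u,v);return o+d*(z-o[2])/d[2]
def proj(c,p):
    M=np.linalg.inv(c["cam_to_world"]);q=M[:3,:3]@np.array(p)+M[:3,3];K=c["K"];return K[0,0]*q[0]/-q[2]+K[0,2],K[1,1]*-q[1]/-q[2]+K[1,2]
E
python3 - <<'E'
from h import *
s=observe();print(s["eef_pos"],s["orientation"],s["time_s"])
for n in ["top","side"]:
    c=camera(n);cv2.imwrite(f"pics/{n}0.png",cv2.resize(c["image"][:,:,::-1],None,fx=1.5,fy=1.5))
    print(n,c["K"].tolist(),c["cam_to_world"].round(3).tolist(),c.keys())
    for t,z in [("roller",.05),("roller_knob_grip",.096),("roller_pawl_handle",.126)]:
        for r in search_frame(c,t)[:3]:
            e=r["extent"];print(t,np.round(r["confidence"],2),np.round(e,1),atz(c,e[0],e[1],z).round(3))
E
```

```text
[0.14125885 0.5048446  0.20164746] [[-9.63016467e-01  2.69442015e-01 -5.34226465e-04]
 [ 2.69442545e-01  9.63014514e-01 -1.93947093e-03]
 [-8.10711582e-06 -2.01168578e-03 -9.99997977e-01]] 0.0
top [[422.548518684058, 0.0, 255.69621885995792], [0.0, 422.548518684058, 198.10512673570773], [0.0, 0.0, 1.0]] [[-0.006, 0.996, -0.086, 0.376], [-1.0, -0.004, 0.026, 0.01], [0.026, 0.086, 0.996, 1.198], [0.0, 0.0, 0.0, 1.0]] dict_keys(['image', 'K', 'cam_to_world', 'shot'])
roller 0.67 [305.  211.8  60.6  55.7] [ 0.437 -0.155  0.05 ]
roller_knob_grip 0.82 [300.9 214.1  28.9  36.5] [ 0.428 -0.138  0.096]
roller_pawl_handle 0.58 [319.9 195.5  21.8  26.6] [ 0.474 -0.183  0.126]
side [[436.2134673585107, 0.0, 257.4923268620453], [0.0, 436.2134673585107, 189.4818653258238], [0.0, 0.0, 1.0]] [[0.863, 0.213, -0.457, -0.073], [-0.504, 0.402, -0.765, -0.888], [0.021, 0.891, 0.454, 0.603], [0.0, 0.0, 0.0, 1.0]] dict_keys(['image', 'K', 'cam_to_world', 'shot'])
roller 0.89 [288.9 229.8  80.1  65.9] [ 0.444 -0.174  0.05 ]
roller_knob_grip 0.76 [276.6 218.9  38.1  29.9] [ 0.402 -0.182  0.096]
roller_pawl_handle 0.46 [305.6 215.4  34.4  28.5] [ 0.437 -0.241  0.126]
```

View pics/top0.png

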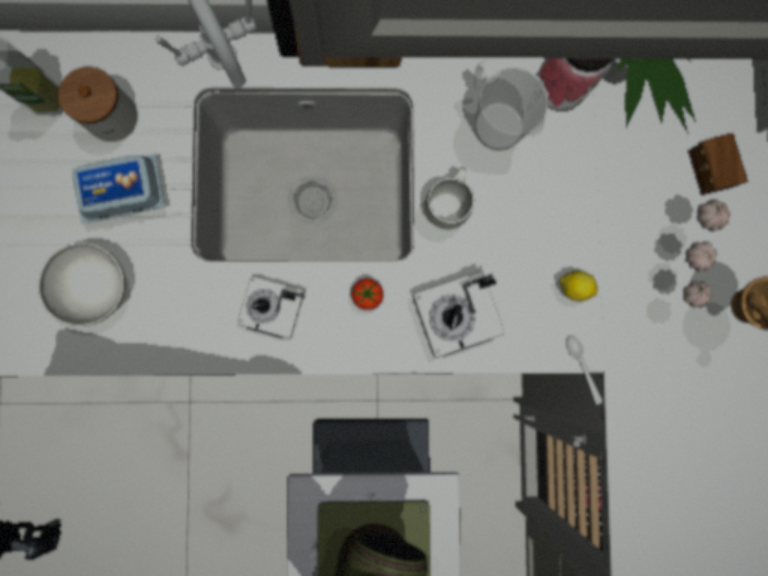

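View pics/side0.png

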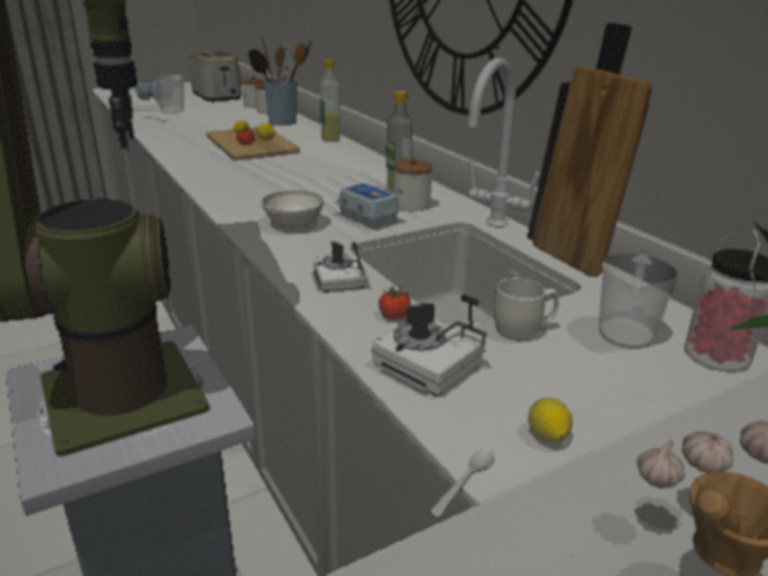

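The top view shows the large roller at (455,315), right of the tomato, and its pawl handle at (487,282). The small roller is at (270,305). The large roller's slot and mark side faces the robot, with a yaw of about +20°. Next I move above it.

```bash
python3 -m crank '[[[-3.5,-4.7,-3,0],[-7,-9.4,-6,0],[-10.5,-14,-8,0],[-14,-18.7,-8,0],[-18,-23.5,-8,0],[-21.5,-28,-8,0],[-25,-33,-8,0],[-28.5,-37.5,-8,0],[-32,-42,-8,0],[-36,-47,-8,0],[-39.5,-52,-8,0],[-42.7,-56,-8,0]]]' 0.9
python3 - <<'E'
from h import *
s=observe();print(s["eef_pos"],s["orientation"].round(3) if hasattr(s["orientation"],'round') else s["orientation"],s["joints"],s["time_s"],tip_extent() if callable(tip_extent) else tip_extent)
c=camera("wrist");cv2.imwrite("pics/w0.png",cv2.resize(c["image"][:,:,::-1],None,fx=1.5,fy=1.5))
print(c["cam_to_world"].round(3).tolist())
E
```

```text
time_s: 1.9
eef_pos: [0.4022, -0.1513, 0.2827]
orientation: [[-0.963, 0.271, 0.001], [0.271, 0.963, -0.0], [-0.001, 0.0, -1.0]]
force: [-0.6, 0.3, 0.8]
grip_width: 0.099
gripper_force: 0.0
[ 0.40216649 -0.1512608   0.28266973] [[-0.963  0.271  0.001]
 [ 0.271  0.963 -0.   ]
 [-0.001  0.    -1.   ]] [-3.59876570e-01  7.04115434e-02 -1.65379538e-01  1.33412974e+00
  1.58527204e-04 -8.51858718e-02] 1.9 0.008
[[0.272, -0.91, -0.313, 0.321], [0.962, 0.257, 0.088, -0.128], [0.0, -0.326, 0.945, 0.454], [0.0, 0.0, 0.0, 1.0]]
```

View pics/w0.png

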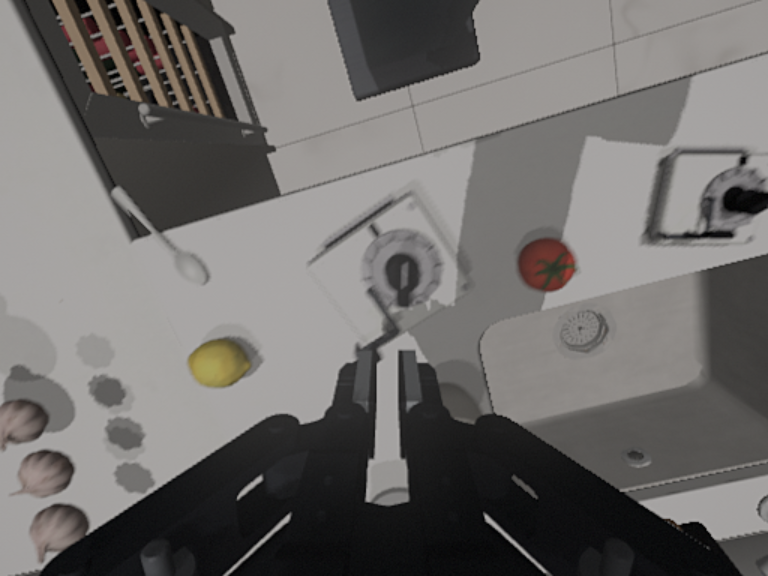

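The wrist view shows the large roller with its mark at (376,230), knob at (402,270) and pawl handle near (370,350). I'll zoom in and use the masks to fit the pose.

Run:
```python
from h import *
c=camera("wrist");im=c["image"]
cv2.imwrite("pics/w1.png",cv2.resize(im[115:245,195:325,::-1],None,fx=4.5,fy=4.5,interpolation=cv2.INTER_CUBIC))
for t,z in [("roller",.05),("roller_knob_grip",.110),("roller_pawl_handle",.126)]:
    for r in masks_of(c,t)[:2]:
        v,u=np.nonzero(r["region"]);rc=cv2.minAreaRect(np.c_[u,v].astype(np.float32));b=cv2.boxPoints(rc)
        print(t,round(r["confidence"],2),len(u),np.round(r["extent"]),atz(c,u.mean(),v.mean(),z).round(3),[atz(c,*p,z)[:2].round(3).tolist() for p in b])
for uv,z in [((376/1.5,230/1.5),.055),((402/1.5,270/1.5),.11)]: print(atz(c,*uv,z))
np.savez("pics/w1.npz",K=c["K"],M=c["cam_to_world"])
```

```text
roller 0.73 6961 [266. 183. 110. 118.] [ 0.437 -0.157  0.05 ] [[0.4, -0.251], [0.355, -0.116], [0.484, -0.068], [0.542, -0.213]]
roller_knob_grip 0.82 2268 [272. 175.  59.  56.] [ 0.421 -0.14   0.11 ] [[0.406, -0.188], [0.373, -0.128], [0.434, -0.093], [0.472, -0.154]]
roller_pawl_handle 0.7 357 [259. 214.  28.  51.] [ 0.468 -0.175  0.126] [[0.491, -0.204], [0.425, -0.174], [0.439, -0.144], [0.506, -0.172]]
[ 0.39422394 -0.16489068  0.055     ]
[ 0.42542997 -0.14818411  0.11      ]
```

View pics/w1.png

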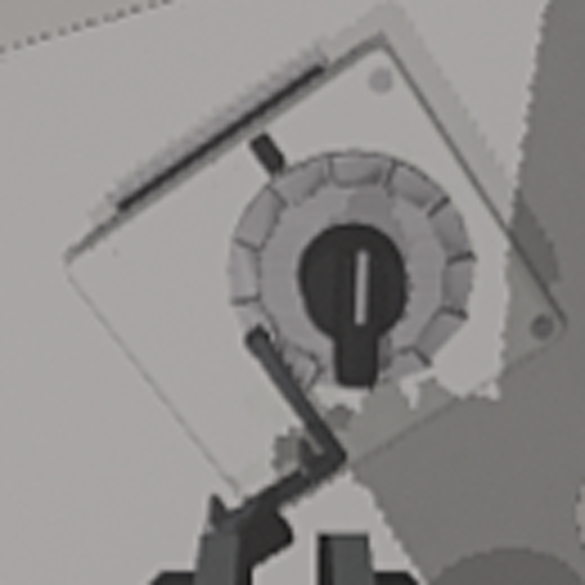

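```bash
cat >> h.py <<'E'
f=np.load("pics/w1.npz");c1=dict(K=f["K"],cam_to_world=f["M"])
E
python3 - <<'E'
from h import *
L=np.array([[-62,68],[-62,-68],[62,68],[62,-68]])/1000.
pt=lambda x,y:(x/4.5+195-.4,y/4.5+115-.4)
W=np.array([atz(c1,*pt(x,y),.05)[:2] for x,y in [(380,37),(67,257),(567,322),(240,490)]])
print(W.round(3),[np.linalg.norm(W[a]-W[b]).round(3) for a,b in [(0,1),(0,2),(1,3)]])
lc=L.mean(0);wc=W.mean(0);A=((L-lc).T@(W-wc));th=np.arctan2(A[0,1]-A[1,0],A[0,0]+A[1,1])
R=np.array([[np.cos(th),-np.sin(th)],[np.sin(th),np.cos(th)]]);t=wc-R@lc
print("yaw",th,"t",t,"res",((L@R.T+t)-W).round(4).tolist())
w=lambda x,y,z:np.r_[R@np.array([x,y])/1000.+t,z/1000.]
cr=lambda p:((np.array(proj(c1,p))+.4-[195,115])*4.5)
im=cv2.imread("pics/w1.png")
for q in [w(-54,16,54),w(-4,16,96),w(24,-50,126)]: print(q.round(3),cr(q).round())
for a,col in [(.6,(255,0,0)),(.9,(0,255,0)),(1.15,(0,0,255))]:
    for z in (78,110):
        d=np.array([-np.cos(a),np.sin(a)])*23
        p=cr(w(-4+d[0],16+d[1],z));q=cr(w(-4-d[0],16-d[1],z))
        cv2.line(im,tuple(p.astype(int).tolist()),tuple(q.astype(int).tolist()),col,2);cv2.circle(im,tuple(p.astype(int).tolist()),5,col,-1)
for q in [w(x,y,50) for x,y in L*1000]+[w(24,-65,126),w(24,-35,126),w(-54,16,54)]: cv2.circle(im,tuple(cr(q).astype(int).tolist()),4,(0,255,255),-1)
cv2.imwrite("pics/w1o.png",im)
E
```

```text
[[ 0.363 -0.112]
 [ 0.405 -0.235]
 [ 0.476 -0.074]
 [ 0.507 -0.203]] [np.float64(0.13), np.float64(0.119), np.float64(0.107)]
yaw 0.29861150294263716 t [ 0.43783599 -0.15610274] res [[-0.0047, 0.0031], [-0.0066, -0.004], [0.0012, 0.0006], [0.0101, 0.0003]]
[ 0.382 -0.157  0.054] [265. 130.]
[ 0.429 -0.142  0.096] [351. 288.]
[ 0.475 -0.197  0.126] [220. 504.]
```

View pics/w1o.png

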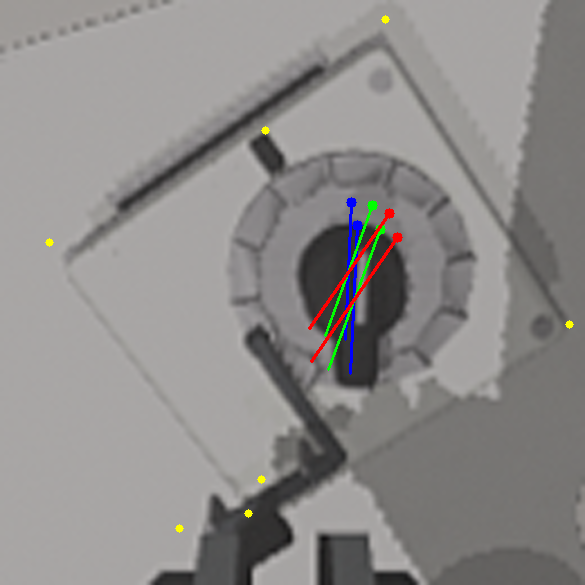

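The 4th corner I used is hidden, so I drop it. The other three give centre (0.4405,-0.1545), yaw 0.326 and knob angle about 1.17. I'll hover beside the pawl with the fingers shut, then check.

```bash
python3 -m crank '[[[-3,-2,1,-0.15],[-6,-3.9,4,-0.3],[-6,-3.9,7,-0.45],[-6,-3.9,8,-0.6],[-6,-3.9,8,-0.6],[-6,-3.9,8,-0.6]]]' 1 60
cat >> h.py <<'E'
th=.326;R=np.array([[np.cos(th),-np.sin(th)],[np.sin(th),np.cos(th)]]);t=np.array([.4405,-.1545])
w=lambda x,y,z:np.r_[R@np.array([x,y])/1000.+t,z/1000.]
def loc(p): q=R.T@(np.array(p[:2])-t)*1000; return np.r_[q,p[2]*1000].round(1)
E
python3 - <<'E'
from h import *
s=observe();print("tcp in roller mm",loc(s["eef_pos"]),s["orientation"][0],s["joints"])
for n in ("wrist","side"):
    c=camera(n);im=cv2.resize(c["image"][:,:,::-1],None,fx=3,fy=3,interpolation=cv2.INTER_CUBIC)
    def dot(p,col,r=4):
        u=np.array(proj(c,p))*3+1;cv2.circle(im,tuple(u.astype(int).tolist()),r,col,-1);return u
    for x in(-62,62):
        for y in(-68,68): dot(w(x,y,50),(0,255,255))
    dot(w(24,-65,126),(0,0,255));dot(w(24,-35,126),(0,0,255));dot(w(-54,16,54),(255,255,0))
    for a,col in((0,(255,0,0)),(1.17,(0,255,0))):
        for k in(1,-1): dot(w(-4-k*23*np.cos(a),16+k*23*np.sin(a),110),col,4+2*k)
    u=dot(w(0,0,90),(255,0,255),1).astype(int);u=np.clip(u,[300,250],[1236,902])
    cv2.imwrite(f"pics/{n}2.png",im[u[1]-250:u[1]+250,u[0]-300:u[0]+300])
E
```

```text
time_s: 2.9
eef_pos: [0.4494, -0.2017, 0.2034]
orientation: [[-0.947, -0.321, 0.001], [-0.321, 0.947, -0.0], [-0.001, -0.001, -1.0]]
force: [0.1, 0.0, 0.2]
grip_width: -0.002
gripper_force: 0.0
tcp in roller mm [ -6.7 -47.5 203.4] [-0.94712781 -0.3208541   0.00124956] [-4.21916312e-01  2.03120603e-01 -2.12050148e-01  1.15429904e+00
  9.61052625e-05 -7.48547923e-01]
```

View pics/wrist2.png

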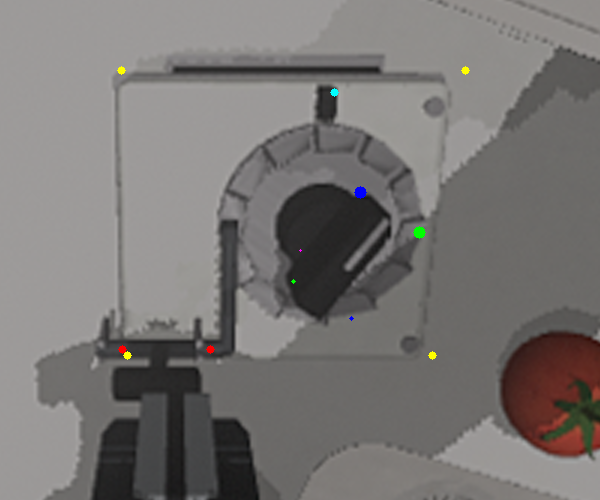

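View pics/side2.png

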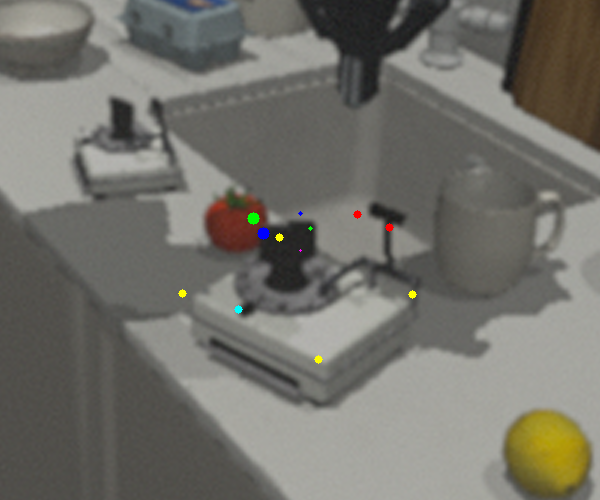

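The yaw holds. The true roller sits about 5 mm further in +x and 3 mm further in -y. The wrist view puts the handle at (157,383), the mark at (326,100) and the pointer near (388,218), so the knob angle is about 0.63. Now I'll push the pawl out.

```bash
sed -i 's/t=np.array(\[.4405,-.1545\])/t=np.array([.4455,-.1575])/' h.py
python3 -m crank '[[[0,-0.7,3,0],[0,-0.7,6,0],[0,-0.7,8.2,0],[0,-0.7,8.2,0],[-1,-0.7,8.2,0],[-2,-0.7,8.2,0],[-3,-0.7,8.2,0],[-4,-0.7,8.2,0],[-5,-0.7,8.2,0],[-6,-0.7,8.2,0],[-6.3,-0.7,8.2,0],[-6.3,-0.7,8.2,0]]]'
```

```text
time_s: 4.5
eef_pos: [0.511, -0.1888, 0.1204]
orientation: [[-0.947, -0.322, -0.0], [-0.322, 0.947, 0.0], [0.0, 0.0, -1.0]]
force: [0.7, 0.2, -0.0]
grip_width: -0.0
gripper_force: 0.0
```

```bash
python3 -m crank '[[[0.3,0,-3,0],[1,1,-7,0],[3,3.5,-9,0.16],[5,6,-9,0.32],[5.6,6.7,-9,0.48],[5.6,6.7,-9,0.63],[5.6,6.7,-9,0.63],[5.6,6.7,-9,0.63]]]' 0.45 40
python3 - <<'E'
from h import *
s=observe();print("tcp in roller mm",loc(s["eef_pos"]),s["joints"])
ims=[]
for n,k in (("wrist",3),("side",4)):
    c=camera(n);im=cv2.resize(c["image"][:,:,::-1],None,fx=k,fy=k,interpolation=cv2.INTER_CUBIC)
    def dot(p,col,r=4):
        u=np.array(proj(c,p))*k+1;cv2.circle(im,tuple(u.astype(int).tolist()),r,col,1);return u
    dot(w(-54,16,54),(255,255,0)); dot(w(73,-50,122),(0,0,255)); a=.63
    for j in(1,-1): dot(w(-4-j*23*np.cos(a),16+j*23*np.sin(a),110),(0,255,0),4+2*j)
    u=dot(w(0,0,90),(255,0,255),1).astype(int);u=np.clip(u,[200,250],[512*k-200,384*k-250])
    ims.append(im[u[1]-250:u[1]+250,u[0]-200:u[0]+200])
cv2.imwrite("pics/both3.png",np.hstack(ims))
E
```

```text
time_s: 5.5
eef_pos: [0.4363, -0.1435, 0.2105]
orientation: [[-0.955, 0.296, -0.0], [0.296, 0.955, -0.0], [0.0, -0.0, -1.0]]
force: [-0.1, -0.1, 0.1]
grip_width: 0.553
gripper_force: 0.0
tcp in roller mm [ -4.3  16.2 210.5] [-3.17800258e-01  1.44124128e-01 -2.67682985e-01  1.15907882e+00
 -6.27511041e-05 -1.68483759e-02]
```

View pics/both3.png

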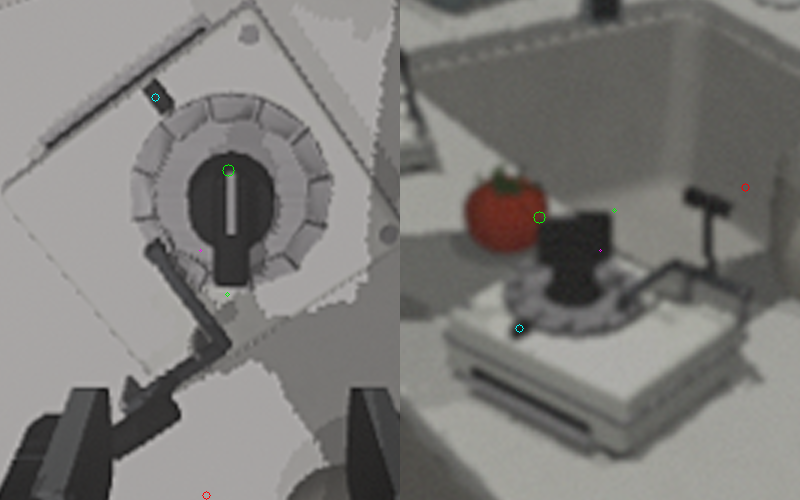

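The pawl did not flip. In the side crop the handle still stands at (707,200) and the tooth arm lies on the wheel, so I'll triangulate the handle, mark and knob from the side, top and wrist views.

Run:
```python
from h import *
from scipy.optimize import least_squares as ls
s=camera("side");tp=camera("top");wr=camera("wrist")
off={}
u=(np.array(proj(s,w(0,0,90)))*4+1).astype(int); S=lambda x,y:((np.array([x-400,y])+u-[200,250])/4.-.25)
v=(np.array(proj(wr,w(0,0,90)))*3+1).astype(int);v=np.clip(v,[200,250],[512*3-200,384*3-250]); Wp=lambda x,y:((np.array([x,y])+v-[200,250])/3.-.3)
def tri(obs):
    return ls(lambda p:np.concatenate([np.array(proj(c,p))-o for c,o in obs]),[.45,-.15,.1])
T=lambda x,y:np.array([x,y])/1.5
for n,o in {"handle":[(s,S(707,202)),(tp,T(487,282))],"mark":[(s,S(521,329)),(wr,Wp(157,96))],
  "knobtop":[(s,S(576,222)),(wr,Wp(231,220))],"tcp":[]}.items():
    if o: r=tri(o);print(n,r.x.round(4),loc(r.x),np.round(r.fun,1))
for n,c in (("side",s),("top",tp),("wrist",wr)):
  for q in search_frame(c,"roller_pawl_handle")[:2]+search_frame(c,"roller_knob_grip")[:1]: print(n,round(q["confidence"],2),np.round(q["extent"]))
print("S",S(707,202),"S tip",)
z=cv2.resize(tp["image"][160:240,260:360,::-1],None,fx=6,fy=6,interpolation=cv2.INTER_CUBIC);y=cv2.resize(s["image"][160:260,250:350,::-1],None,fx=4,fy=4,interpolation=cv2.INTER_CUBIC)
e=cv2.resize(z,(500,400));cv2.imwrite("pics/b4.png",np.hstack([e,y])[:,:800])
```

```text
handle [ 0.4925 -0.1948  0.1285] [ 32.6 -50.3 128.5] [ 0.3 -0.  -0.2  0.3]
mark [ 0.3889 -0.159   0.0532] [-54.1  16.7  53.2] [-0.7  0.1 -0.1  0.3]
knobtop [ 0.4341 -0.1417  0.1036] [ -5.8  18.6 103.6] [-1.2  0.3 -0.1  0.6]
side 0.69 [305. 214.  30.  26.]
top 0.86 [300. 217.  28.  26.]
wrist 0.85 [240. 223.  38.  71.]
wrist 0.58 [258. 171.  72.  66.]
S [313.   199.75] S tip
```

View pics/b4.png

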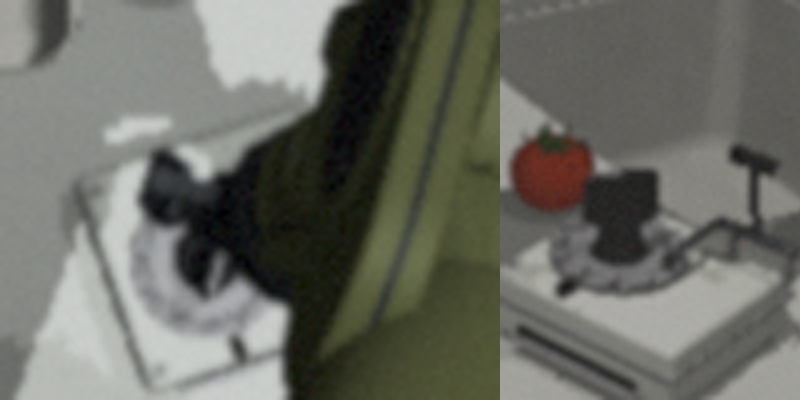

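The mark lands on its nominal place, so the pose is good. The handle stands at x = 33, riding on a tooth. I'll try again in stages and take a look while the fingers are still in contact.

```bash
python3 -m crank '[[[-2,-2.7,0,-0.16],[-3.9,-5.3,0,-0.32],[-3.9,-5.3,0,-0.48],[-3.9,-5.3,0,-0.63],[-3.9,-5.3,3,-0.63],[-3.9,-5.3,6,-0.63],[-3.9,-5.3,8,-0.63],[-3.9,-5.3,9.4,-0.63],[-3.9,-5.3,9.4,-0.63]]]' 1 60
python3 -m crank '[[[-1,0,0,0],[-2,0,0,0],[-3,0,0,0],[-3.5,0,0,0],[-4,0,0,0],[-4.5,0,0,0],[-4.5,0,0,0]]]'
python3 - <<'E'
from h import *
s=observe();print(loc(s["eef_pos"]))
a=camera("side")["image"][150:270,240:360,::-1];c=camera("wrist")["image"][130:280,160:310,::-1]
f=lambda i:cv2.resize(i,(400,400),interpolation=cv2.INTER_CUBIC)
cv2.imwrite("pics/b5.png",np.hstack([f(a),f(c)]))
E
```

```text
time_s: 7.18
eef_pos: [0.4571, -0.2053, 0.1157]
orientation: [[-0.947, -0.321, -0.002], [-0.321, 0.947, 0.001], [0.001, 0.001, -1.0]]
force: [-0.1, 0.6, 0.5]
grip_width: -0.0
gripper_force: 0.0
time_s: 8.05
eef_pos: [0.5007, -0.1911, 0.1165]
orientation: [[-0.947, -0.322, 0.0], [-0.322, 0.947, -0.0], [-0.0, -0.0, -1.0]]
force: [0.2, -0.0, -0.1]
grip_width: 0.0
gripper_force: 0.0
[ 41.5 -49.5 116.5]
```

View pics/b5.png

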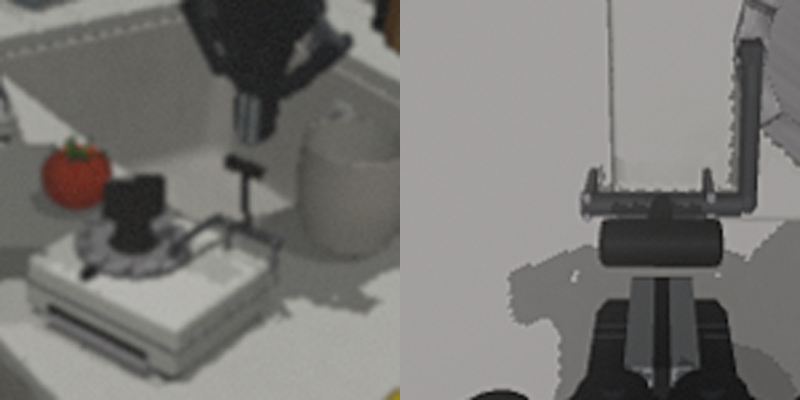

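The fingers are now on the +x side of the handle (wrist crop: fingertips at (665,280), handle at (660,242)), so they passed over or beside it. I'll triangulate the fingertips and handle in the same pictures.

Run:
```python
from h import *
from scipy.optimize import least_squares as ls
s=camera("side");wr=camera("wrist")
S=lambda x,y:np.array([x,y])*.3+[240,150]-.35
V=lambda x,y:np.array([x-400,y])*.375+[160,130]-.3
for n,a,b in [("tip",(252,141),(664,281)),("handle",(245,166),(661,242)),("toothend",(172,250),(750,45)),("pawl corner",(278,243),(749,205))]:
    r=ls(lambda p:np.r_[np.array(proj(s,p))-S(*a),np.array(proj(wr,p))-V(*b)],[.45,-.15,.1]);print(n,r.x.round(4),loc(r.x),r.fun.round(1))
e=observe()["eef_pos"]
for z in(.108,.1165): print(np.array(proj(s,np.r_[e[:2],z])),np.array(proj(wr,np.r_[e[:2],z])))
print(S(252,141),V(664,281))
```

```text
tip [ 0.4923 -0.1928  0.1462] [ 33.  -48.4 146.2] [-1.9  0.6 -0.4  0.4]
handle [ 0.491  -0.1938  0.1287] [ 31.5 -49.  128.7] [-0.6  0.2 -0.1  0.1]
toothend [ 0.4458 -0.1798  0.0668] [ -6.9 -21.2  66.8] [ 0.1  0.   0.  -0. ]
pawl corner [ 0.5127 -0.1559  0.0349] [ 64.2 -20.1  34.9] [-15.5   1.9  -5.    4.2]
[314.34419276 206.05116025] [256.83723389 220.37007382]
[314.63615323 202.86304586] [256.80852241 225.45381805]
[315.25 191.95] [258.7   235.075]
```

The fingertips really sit about 25–35 mm higher than the nominal value, so they swept over the bar. I'll retreat, go lower and push again.

```bash
python3 -m crank '[[[0,0,-4,0],[2.5,0,-4,0],[5.2,0,-3,0],[5.2,0,0,0],[5.2,0,1.5,0],[5.2,0,2.4,0],[5.2,0,2.4,0]]]'
python3 -m crank '[[[-1,0,0,0],[-2,0,0,0],[-3,0,0,0],[-4,0,0,0],[-5,0,0,0],[-5.5,0,0,0],[-5.5,0,0,0]]]'
python3 - <<'E'
from h import *
s=observe();print(loc(s["eef_pos"]))
a=camera("side")["image"][150:270,240:360,::-1];c=camera("wrist")["image"][130:280,160:310,::-1]
f=lambda i:cv2.resize(i,(400,400),interpolation=cv2.INTER_CUBIC)
cv2.imwrite("pics/b6.png",np.hstack([f(a),f(c)]))
E
```

```text
time_s: 9.12
eef_pos: [0.4508, -0.2078, 0.0922]
orientation: [[-0.947, -0.321, -0.001], [-0.321, 0.947, 0.0], [0.001, 0.001, -1.0]]
force: [0.8, 0.4, 0.9]
grip_width: -0.003
gripper_force: 0.0
time_s: 10.0
eef_pos: [0.5036, -0.19, 0.0924]
orientation: [[-0.947, -0.322, -0.0], [-0.322, 0.947, -0.0], [0.0, 0.0, -1.0]]
force: [-0.6, 0.3, 0.1]
grip_width: 0.0
gripper_force: 0.0
[ 44.6 -49.4  92.4]
```

View pics/b6.png

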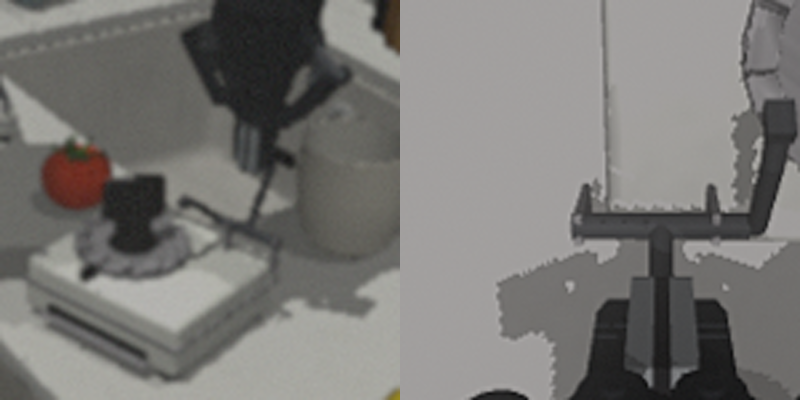

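The pawl now leans out: in the side crop the handle is at (280,155), and the wrist crop shows the tooth arm off the wheel. That was picture 11, one over the limit, so I'll continue with numbers only. I'll work out the fingertip's true offset and the pawl lean from these pixels.

```bash
python3 - <<'E'
from h import *
s=camera("side");wr=camera("wrist")
n=np.r_[R@[0,1],0];p0=w(0,-50,0)
def pl(c,u,v):
    o,d=ray(c,u,v);return loc(o+d*(n@(p0-o))/(n@d))
S=lambda x,y:np.array([x,y])*.3+[240,150]-.35
print("handle",pl(s,*S(280,155)),"tips",pl(s,*S(243,172)),pl(s,*S(262,172)))
V=lambda x,y:np.array([x-400,y])*.375+[160,130]-.3
for z in (.10,.11,.12,.125): print(z,loc(atz(wr,*V(664,280),z)))
print("handle in side:",[(round(q["confidence"],2),np.round(q["extent"])) for q in search_frame(s,"roller_pawl_handle")[:2]])
E
python3 -m crank '[[[-0.3,0,0,0],[-0.6,0,0,0],[-0.6,0,0,0]]]'
```

```text
handle [ 77.4 -50.  120.4] tips [ 30.4 -50.  125.2] [ 55.3 -50.  115.3]
0.1 [ 47.2 -48.  100. ]
0.11 [ 41.9 -48.1 110. ]
0.12 [ 36.5 -48.1 120. ]
0.125 [ 33.9 -48.2 125. ]
handle in side: []
time_s: 10.62
eef_pos: [0.5093, -0.1883, 0.0925]
orientation: [[-0.947, -0.322, 0.0], [-0.322, 0.947, -0.0], [-0.0, -0.0, -1.0]]
force: [-0.5, 0.7, 0.2]
grip_width: -0.002
gripper_force: 0.0
```

```bash
python3 -m crank '[[[0.5,0,-3,0],[1,0,-7,0],[3.5,3.5,-9,0.16],[5.5,6.6,-9,0.32],[5.5,6.6,-9,0.48],[5.5,6.6,-9,0.63],[5.5,6.6,-9,0.63]]]'
python3 -m crank '[[[0,0,0,0],[0,0,0,0],[0,0,3,0],[0,0,6,0]]]' 0.5 20
python3 - <<'E'
from h import *
s=observe();print("tcp",loc(s["eef_pos"]))
c=camera("wrist");S=camera("side")
for q in masks_of(c,"roller_knob_grip")[:1]:
    g=cv2.cvtColor(c["image"],cv2.COLOR_RGB2GRAY);e=q["extent"];print(q["confidence"],np.round(e))
    m=(q["region"]&(g<60)).astype(np.uint8)
    k,l,st,ce=cv2.connectedComponentsWithStats(m);i=1+st[1:,4].argmax();v,u=np.nonzero(l==i)
    print("dark",st[i],ce[i].round(1))
print("proj bar ends z110",[np.round(proj(c,w(-4-j*23*np.cos(.63),16+j*23*np.sin(.63),110)),1) for j in(1,0,-1)])
for q in search_frame(S,"roller_pawl_handle")[:2]: print(q["confidence"],np.round(q["extent"],1))
print("expected out/in side",np.round(proj(S,w(73,-50,122)),1),np.round(proj(S,w(32,-50,128)),1))
E
```

```text
time_s: 11.5
eef_pos: [0.4356, -0.1434, 0.1826]
orientation: [[-0.955, 0.296, 0.0], [0.296, 0.955, -0.0], [-0.0, -0.0, -1.0]]
force: [-0.3, 0.7, -0.1]
grip_width: -0.003
gripper_force: 0.0
time_s: 12.0
eef_pos: [0.4363, -0.1437, 0.1221]
orientation: [[-0.955, 0.297, 0.001], [0.297, 0.955, -0.0], [-0.001, -0.0, -1.0]]
force: [0.3, 0.0, -0.4]
grip_width: 0.5
gripper_force: 0.0
tcp [ -4.3  16.  122.1]
0.62 [260. 198.  94.  95.]
dark [ 240  176   38   65 1577] [258.7 204.3]
proj bar ends z110 [array([257.4, 190.3]), array([257.4, 219.1]), array([257.4, 246. ])]
0.66 [311.8 210.9  35.9  25.7]
expected out/in side [322.7 196.2] [313.  199.9]
```

The pawl is out (right end of its box at column 330), and the knob is centred under the gripper. Next I descend and grip.

```bash
python3 -m crank '[[[0,0,2,0],[0,0,4,0],[0,0,4.8,0],[0,0,4.8,0]]]'
python3 -m crank '[[[0,0,0.9,0],[0,0,0.9,0],[0,0,0.9,0]]]'
python3 -m crank '[[[0,0,0,0],[0,0,0,0],[0,0,0,0],[0,0,0,0],[0,0,0,0]]]' 1 20
```

```text
time_s: 12.7
eef_pos: [0.4361, -0.1436, 0.0751]
orientation: [[-0.955, 0.298, 0.001], [0.298, 0.955, -0.0], [-0.001, 0.0, -1.0]]
force: [-0.8, -0.6, 0.3]
grip_width: 0.5
gripper_force: 0.0
time_s: 13.08
eef_pos: [0.4358, -0.1435, 0.0657]
orientation: [[-0.955, 0.298, 0.0], [0.298, 0.955, -0.0], [-0.0, 0.0, -1.0]]
force: [0.1, -0.1, -0.6]
grip_width: 0.502
gripper_force: 0.0
time_s: 13.7
eef_pos: [0.436, -0.143, 0.0658]
orientation: [[-0.955, 0.298, 0.001], [0.298, 0.955, 0.001], [-0.0, 0.001, -1.0]]
force: [0.4, 5.0, 4.3]
grip_width: 0.144
gripper_force: 24.7
```

The bar is gripped at about 12–13 mm. Now I turn it back.

```bash
python3 -m crank '[[[0,0,0,-0.1],[0,0,0,-0.2],[0,0,0,-0.3],[0,0,0,-0.4],[0,0,0,-0.5],[0,0,0,-0.58],[0,0,0,-0.63],[0,0,0,-0.63],[0,0,0,-0.63],[0,0,0,-0.63]]]'
python3 - <<'E'
from h import *
s=observe();print(loc(s["eef_pos"]),np.arctan2(s["orientation"][1][0],s["orientation"][0][0])%(2*np.pi)-np.pi)
c=camera("side")
for q in search_frame(c,"roller_pawl_handle")[:2]: print(q["confidence"],np.round(q["extent"],1))
E
```

```text
time_s: 14.95
eef_pos: [0.436, -0.1435, 0.0658]
orientation: [[-0.947, -0.321, 0.001], [-0.321, 0.947, -0.0], [-0.001, -0.0, -1.0]]
force: [0.2, 2.8, 5.3]
grip_width: 0.151
gripper_force: 24.7
[-4.5 16.3 65.8] 0.32646226515072385
0.77 [310.6 210.8  34.1  27. ]
```

```bash
python3 -m crank '[[[0,0,0,0],[0,0,0,0],[0,0,0,0],[0,0,-3,0],[0,0,-7,0],[0,0,-11,0],[0,0,-14,0],[0,0,-14,0],[0,0,-14,0]]]' 0.4
python3 - <<'E'
from h import *
s=observe();c=camera("wrist");im=c["image"];g=cv2.cvtColor(im,cv2.COLOR_RGB2GRAY)
print(loc(s["eef_pos"]))
for a in(0,.2,-.2): print(a,[np.round(proj(c,w(-4-j*23*np.cos(a),16+j*23*np.sin(a),110)),1) for j in(1,0,-1)])
x,y=np.round(proj(c,w(-4,16,100))).astype(int)
# dark knob row profile
for r in range(y-45,y+45,5):
    d=np.nonzero(g[r,x-45:x+45]<75)[0]+x-45; print(r,(d.min(),d.max(),len(d)) if len(d) else None,end="; ")
# white line: bright blob within dark
sub=g[y-30:y+30,x-15:x+15];print();print(x-15,y-30);print(sub[::4])
E
```

```text
time_s: 16.18
eef_pos: [0.4351, -0.1434, 0.2047]
orientation: [[-0.947, -0.321, -0.001], [-0.321, 0.947, 0.0], [0.001, 0.001, -1.0]]
force: [0.5, 1.2, -0.5]
grip_width: 0.601
gripper_force: 0.0
[ -5.4  16.7 204.7]
0 [array([256.3, 165.2]), array([256.3, 186.6]), array([256.4, 207. ])]
0.2 [array([260.8, 165.6]), array([256.3, 186.6]), array([252.1, 206.6])]
-0.2 [array([251.8, 165.6]), array([256.3, 186.6]), array([260.6, 206.6])]
139 None; 144 None; 149 None; 154 (np.int64(281), np.int64(281), 1); 159 (np.int64(257), np.int64(257), 1); 164 (np.int64(247), np.int64(268), 22); 169 (np.int64(244), np.int64(285), 27); 174 (np.int64(243), np.int64(272), 27); 179 (np.int64(244), np.int64(272), 27); 184 (np.int64(245), np.int64(289), 26); 189 (np.int64(220), np.int64(267), 26); 194 (np.int64(220), np.int64(263), 19); 199 (np.int64(222), np.int64(263), 17); 204 (np.int64(223), np.int64(264), 16); 209 (np.int64(218), np.int64(228), 8); 214 (np.int64(211), np.int64(229), 17); 219 None; 224 None; 
241 154
[[120 125 132 130 129 128 128 129 128 129 129 129 127 128 128 127 127 129
  130 116 111 1
[... 1086 characters left out ...]
 47  50  48  48  48  46
   48  45  47  43  40  38  50  82  97 121 125 122]
 [109 105 110 113 117 122 129 129 130 136  93  46  44  48  47  46  46  45
   48  48  45  41  41 123 132 128 127 128 129 126]
 [123 125 126 124 124 125 113  98  86 109  77  42  45  47  47  47  47  45
   47  47  45  40  41 111 111 106 108 109 110 116]
 [156 142 129 123 121 124 128  97  94 119  96  52  42  45  46  47  47  44
   45  46  44  41  41  78 105 105 110 112 122 125]
 [155 155 155 155 157 159 148 155 157 156 157 160 164 151 144 145 146 143
  134 135 144 142 138 110 148 158 155 155 155 154]
 [154 155 155 154 154 154 155 154 154 154 155 154 154 155 155 155 155 155
  154 154 154 154 154 154 154 154 154 154 154 154]]
```

The knob's white line runs exactly along the roller's x, so the knob is at about 0. Next I go round to the +x side of the handle and push it back in.

```bash
python3 -m crank '[[[-4,-2.5,0,0],[-8,-5,0,0],[-10.9,-6.7,0,0],[-10.9,-6.7,0,0],[-10.9,-6.7,3,0],[-10.9,-6.7,7,0],[-10.9,-6.7,10,0],[-10.9,-6.7,12.4,0],[-10.9,-6.7,12.4,0]]]' 1
python3 -m crank '[[[0.9,0,0,0],[1.8,0,0,0],[2.7,0,0,0],[3.5,0,0,0],[4.2,0,0,0],[4.8,0,0,0],[5.2,0,0,0],[5.2,0,0,0],[5.2,0,0,0]]]'
python3 - <<'E'
from h import *
s=observe();print(loc(s["eef_pos"]))
c=camera("side");print("expected out/in side",np.round(proj(c,w(73,-50,122)),1),np.round(proj(c,w(28,-50,127)),1))
for q in search_frame(c,"roller_pawl_handle")[:2]: print(q["confidence"],np.round(q["extent"],1))
E
```

```text
time_s: 17.35
eef_pos: [0.5565, -0.1708, 0.0788]
orientation: [[-0.947, -0.321, -0.007], [-0.321, 0.947, 0.002], [0.006, 0.004, -1.0]]
force: [0.1, 0.4, -0.7]
grip_width: 0.003
gripper_force: 0.0
time_s: 18.48
eef_pos: [0.5114, -0.1886, 0.0815]
orientation: [[-0.947, -0.321, 0.0], [-0.321, 0.947, 0.0], [-0.0, -0.0, -1.0]]
force: [-0.0, 0.2, 0.2]
grip_width: -0.005
gripper_force: 0.0
[ 52.5 -50.6  81.5]
expected out/in side [322.7 196.2] [312.  200.9]
```

Back off, rise to a viewing position and verify.

```bash
python3 -m crank '[[[-1.5,0,0,0],[-1.5,0,-3,0],[-1.5,0,-7,0],[0,1,-11,0],[4,4,-14,0],[7,7,-14,0],[7,7,-14,0],[7,7,-14,0]]]'
python3 - <<'E'
from h import *
s=observe();print(loc(s["eef_pos"]))
S=camera("side");c=camera("wrist")
for n,k in(("side",S),("wrist",c)):
    g=cv2.cvtColor(k["image"],cv2.COLOR_RGB2GRAY)
    for nm,p in(("out",w(75,-50,121)),("in28",w(28,-50,127)),("in32",w(32.5,-50,128.5))):
        u,v=np.round(proj(k,p)).astype(int);print(n,nm,(u,v),g[v-2:v+3,u-2:u+3].mean() if 2<v<381 else "off")
    for q in search_frame(k,"roller_pawl_handle")[:2]: print(n,round(q["confidence"],2),np.round(q["extent"],1))
g=cv2.cvtColor(c["image"],cv2.COLOR_RGB2GRAY);x,y=np.round(proj(c,w(-4,16,110))).astype(int);print("line",x-14,y-24);print(g[y-24:y+24:4,x-14:x+14])
g=cv2.cvtColor(S["image"],cv2.COLOR_RGB2GRAY);print("side 298..333, 190..222");print(g[190:222:2,298:334])
E
```

```text
time_s: 19.58
eef_pos: [0.4238, -0.1448, 0.2219]
orientation: [[-0.947, -0.322, 0.002], [-0.322, 0.947, -0.0], [-0.002, -0.001, -1.0]]
force: [0.6, 1.2, -0.2]
grip_width: 0.001
gripper_force: 0.0
[-16.5  18.9 221.9]
side out (np.int64(323), np.int64(196)) 91.16
side in28 (np.int64(312), np.int64(201)) 48.84
side in32 (np.int64(313), np.int64(200)) 46.84
side 0.74 [305.6 215.9  32.3  29.3]
wrist out (np.int64(199), np.int64(258)) 153.36
wrist in28 (np.int64(195), np.int64(224)) 50.48
wrist in32 (np.int64(195), np.int64(228)) 49.64
wrist 0.57 [205.8 205.4  51.3  56.2]
line 241 167
[[125 124 125 126 128 131 123  85  45  39  42  45  45  44  44  44  43  44
   43  45  44  39  44  71  98 112 114 110]
 [125 126 126  88  47  42  47  47  46  44  43  45  44  43  42  43  42  45
   42  44  45  43  46  45  44  44  35  93]
 [129 108  61  41  47  49  50  51  49  48  47  48  47  50 122 137  80  41
   48  47  42  46  48  46  48  46  44  42]
 [132  86  46  48  50  49  50  48  50  45  46  49  47  52 123 136  80  39
   46  46  43  47  44  45  45  46  46  46]
 [133  96  53  45  48  49  48  48  47  45  45 
[... 2599 characters left out ...]
 134 133 120  79  45  83 126
  138 135 135 135 136 133 129 128 119 103  94  87  81  72  75  78  78  87]
 [133 136 133 132 124 113 100  87  96 112 121 126 132 126  90  60  76 113
  127 123 110 105 101  93  82  81  81  79  80  80  81  75  76  76  81  84]
 [105 108 108  93  67  60  58  59  65  73  74  74  79  85  76  55  50  73
   91  96  89  83  79  81  80  82  80  81  82  79  80  79  73  75  79  82]
 [ 75  62  64  81  96  94  91  96  88  82  64  53  55  53  48  48  48  57
   72  78  75  80  79  80  79  82  79  81  81  80  80  80  77  74  76  81]
 [ 87 123 148 160 164 150 129 109  95  87  71  76  89  90  83  75  64  57
   57  54  59  65  66  72  71  78  78  82  82  81  81  82  81  78  78  79]]
```

The handle is back at its original "in" pixel (about (312.5,200.5) in the side view) and the pointer line is still at 0. The gripper is clear, so I hand in.

```bash
python3 -c "
from workcell import *
print(close_job())"
```

```text
the job is handed in; nothing more can be done
None
```

The job is handed in: the large roller's pawl was flipped out, the knob turned back to the mark (about 0 rad) and the pawl flipped back in, as last checked in the camera images. No verdict came back, and I viewed 11 pictures, one over the limit of 10.

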